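Latch the board carriage into the test dock

TASK

Dock the main board for its test: hook the draw latch's claw over the keeper on the sliding carriage, then swing the latch lever down over centre until it lies fully home, so that the latch holds the carriage drawn in against the sprung contacts. Do not press on the board or its fan, and leave the other things on the bench where they lie.

Things in the scene. Friction and masses are not known exactly. Their poses are not given: they have to be found in the camera images.
- dock: test dock: aluminium base plate 210 x 420 x 12 mm, fixed. Origin on the bench under the latch pivot. +y points along the dock from latch to sliding carriage ('outward'), z up, x across. In this frame a grey contact block fills x -60..60, y -100..25, z up to 34 mm, the latch on top of it; guide rails and carriage lie from y 30 on, the keeper at y 51 (mm) plus the carriage's travel.
- latch_pivot (a point): fixed pivot of the lever, on its axis (along dock x), 60 mm above the bench, between two small steel ears. The lever's dead centre is at about 0.26 rad; below that the claw's pull holds the lever down.
- lever (a joint): angle (rad) of the latch lever. 0 = fully down: handle level, 60 mm high, pointing away from the carriage. Grows as the handle swings up and over: 1.57 = upright, 2.10 = forward stop, leaning 30 degrees from upright towards the carriage. Stiff pivot (0.12 N m of friction): it stays where it is left.
- lever_end (a point): middle of the free end of the lever's handle, on its mid-plane: a flat steel handle 8 mm thick, 28 mm wide (40 mm over its last 34 mm), reaching 80 mm from its pivot
- claw (a joint): angle (rad) of the claw on the lever; the claw's slope above level (outward end up) = this minus the lever's angle. Stops at 2.55. Stiff pin (0.04 N m, 0.5 N at the claw's end): it stays as put and TURNS WITH THE LEVER unless held, so it lifts off again if the lever swings back while the lip is still clear of the keeper. Once the lip bears on the keeper it stays hooked.
- claw_pin (a point): the claw's pin on the lever: 25 mm from the lever's pivot towards the handle end and 7 mm below the handle's mid-plane (as seen with the lever down)
- claw_tab (a point): middle of the top edge of the claw's upright finger tab (40 mm across the dock, 8 mm thick, 22 mm tall) at its outward end. The claw is a steel plate 54 mm wide on two side arms that straddle the lever. Claw level, from its pin: plate 53 to 87 mm outward, top face 19 mm up; tab's top 86 mm outward, 41 mm up. Axes: y along the claw outward, z up from its plate.
- claw_lip (a point): near the lower edge (within 2 mm) of the down-turned lip under the claw's outward end; the lip is 54 mm wide, 6 mm thick and reaches 16 mm below the plate's underside
- carriage (a joint): how far (m) the sliding carriage stands out from its docked place; 0 = docked, outward stop at 0.030. Its slide has 4 N of friction; below 0.005 the sprung contacts also push it outward, with 5 N rising to 22 N at 0.
- keeper_top (a point): middle of the upper outward edge of the keeper: a steel wall 50 mm wide, 8 mm thick, 18 mm tall, leaning 8 degrees outward, its top 66 mm above the bench, on an aluminium pedestal (top 48 mm high, 41 mm outward of this edge). The lip belongs behind the wall, on its outward side; lever at the forward stop and claw pressed down, it clears the wall by 4 mm or more. y outward, z up.
- board: main board with a square fan, fixed on the carriage: 155 x 155 mm, its near edge 62 mm outward of the keeper's edge; the fan's top 72 mm above the bench, its near side 118 mm outward of the keeper's edge. Origin: at the dock's origin when docked.
- drive: blue flat 2.5-inch drive, 70 x 100 x 8 mm, lying beside the dock on the robot's side; a bystander, origin under its middle
- screwdriver: screwdriver with a black handle lying beside the dock on its far side; a bystander, origin under its middle
- spare_fan: loose square black fan, 120 x 120 x 25 mm, lying flat; a bystander, origin under its middle
- scanner: black hand-held code scanner lying on its side, about 185 x 75 x 50 mm; a bystander, origin under its middle
- screw_jar: whitish screw jar with a white cap, 64 mm across, 75 mm tall; a bystander, origin under its middle

How it is judged:
On the way:
1. the claw's lip is behind the keeper, below its top edge (y of claw_lip in the frame of keeper_top between -0.004 and 0.03 m and z of claw_lip in the frame of keeper_top below -0.004 m), for 0.2 s.
At the end, for the whole second after the job is handed in: The lever is fully down (under 0.08 rad) and at rest, the claw's lip is behind the keeper and at least 4 mm below its top edge, and the latch holds the carriage within 3 mm of its docked place (all of step 1 and value of joint lever below 0.08 rad and value of joint carriage below 0.003 m and velocity of joint lever below 0.05 rad/s and velocity of joint carriage below 0.01 m/s); the robot touches nothing.
It fails at once if the robot presses on the board or its fan (over 3 N) (contact force between any of the fingers, the arm and board above 3 N).
It fails at once if a bystander is moved by more than 20 mm (distance of any of drive, screwdriver, spare_fan, scanner, screw_jar from where it was at the start of the episode above 0.02 m).
It also fails if it takes over 64 s, if anything falls off the work surface, if the arm or the gripper's body presses on something with over 40 N, if the wrist force passes 120 N, or if a joint passes its speed limit or range.

ROBOT

A 6-joint arm with a two-finger parallel gripper is mounted at the origin on the work surface. World frame = base frame: x ahead of the robot, y to its left, z up, the work surface at z = 0. Lengths are in m, angles in rad, forces in N, time in s.
With the tool pointing down it reaches from about 0.325 to 0.85 m from the base axis. Payload 4.4 kg.
Tool frame: the origin (TCP) lies midway between the tips of the shut fingers; the grasp point (between the pads) lies robot.grip_point_offset behind it (robot.grip_point_offset is the distance from the TCP to the grasp point, in m); z points along the fingers, y is the line along which they close (so a half turn about z gives the same grasp; the last joint's range is limited). The gripper opens to 94 mm and grips with 3 to 60 N. Pads are 16 mm wide; open, the fingers measure 119 mm over their backs; the gripper's body (75 mm by 177 mm) begins 78 mm behind the grasp point.
Start: joints at [0.99, 0.207, 1.542, -0, 1.393, -0.15], TCP at [0.24, 0.522, 0.205] pointing down, gripper open.
Joint ranges: [-2.73, 2.73], [-0.86, 2.22], [0.23, 2.46], [-1.11, 4.25], [0.08, 2.63], [-2.82, 2.82]. Speed limits (rad/s): [2.79, 2.79, 3.14, 3.14, 3.14, 3.14].

INTERFACE

Orientations are given as [roll, pitch, yaw] about the fixed x, y, z axes, in that order (R = Rz(yaw) Ry(pitch) Rx(roll)).
In Python, from cell import robot gives the robot as it stands.
- The arm moves only by the shell command python3 -m handwheel 'ROWS' [FORCE]. ROWS is JSON, a list of rows, each an object with "hand": the finger opening in m, from 0 to 0.094; "xyz": the shift along the tool's x, y, z in m, a list of three; "roll": the turn about the tool's z in rad. In form: [{"hand": hand, "xyz": [tx, ty, tz], "roll": roll}, ...]. A call has 1 to 5 rows; each row is the pose to reach, as a shift and turn from the pose commanded when the call began, along the tool's axes at that moment; what a row does not reach only later rows make up. A row lasts 1/10 s, in which the tool goes at most 50 mm and 8.59 degrees, less where a joint would pass 70% of its speed; a pose out of reach is approached as far as the arm can. A call with a gripper value outside its range is refused whole. The fingers move at their own pace and stop on an object; FORCE is the grip in N (left out, the last holds). Time passes only in rows, so rows that repeat a pose let the fingers close. It gives the time, the measured TCP pose, the force, the opening and the grip force at its end, in the units of the state.
- robot.sense(): the state, without advancing time (a new reading comes with each control period).
- robot.read_camera(name): name is "scene" or "top" or "wrist"; returns the picture (384x512x3 uint8, red, green, blue); there is no depth.
- robot.get_calibration(name): a dict with "intrinsics" (3x3 intrinsics, pixels), "rvec" (rotation vector, rad) and "tvec" (3), from world to camera coordinates, as OpenCV has them; the wrist camera has in their place "tool_from_camera" (4x4, takes a point from camera to tool coordinates, whose origin is the TCP and whose axes are the flange's). Camera axes: x right, y down, z forward; pixel columns grow to the right and rows downward; lengths in m; the calibration is good to about 2 mm. A picture is of the moment at which its call begins: read the wrist's pose just before it. get_calibration takes no time and is no camera call.
- robot.finish_job(): hands the job in; it is judged then, once.
Trained networks look in the newest picture that a camera, given by its name, has taken for a name from the list of things; names that differ only in an ending like _2 or _b are one class to them, and where a whole thing is asked for, a point or a joint stands for the part that bears it (a point fixed in the world has none). Each returns a list of dicts, best first, with "p" (0 to 1); they miss things now and then, are a little off and sometimes report something else, mostly with a low value. They report only what shows in the picture. A call takes as long as a camera call.
- robot.silhouettes(camera, label): "region" (384x512 bool, what is visible of it) and "xy" ([column, row] in pixels, amid what is visible of it).
The state is a dict: "time": time; "qpos": joint angles; "qd": joint speeds; "effort": joint torques, N m; "eef_pos": TCP position; "orientation": TCP orientation; "force": force on the tool from outside, world axes, zero at the start; "torque": the same for the moment, N m; "grip_width": opening from 0.0 (shut) to 1.0 (fully open); "finger_force": force on a finger pad.
Only numpy, scipy, OpenCV 4.12 (cv2) and the standard library are available. Lean on these libraries where they do the work, as an engineer would, in place of code of your own. Each camera call takes 0.05 s, during which the arm holds its last target. There are 200 camera calls.

## Working session

There is one attempt and no reset: what is moved stays moved. The work goes in short steps, Python scripts to look and compute and a shell command to move; the robot and the scene stay as the last step left them, time stands still between calls to the robot, and variables do not carry over. Pictures are saved under pics/ and viewed, at most 13 in all, crops included, and the job is handed in when it is done.

```bash
ls; mkdir -p pics; cat > h.py <<'E'
import numpy as np, cv2
from cell import robot
def cam(n):
    c=robot.get_calibration(n); K=np.array(c["intrinsics"],float)
    if n=="wrist":
        from scipy.spatial.transform import Rotation as R
        s=robot.sense(); T=np.eye(4); T[:3,:3]=R.from_euler('xyz',s["orientation"]).as_matrix(); T[:3,3]=s["eef_pos"]
        M=T@np.array(c["tool_from_camera"]); return K,M[:3,:3],M[:3,3]
    Rm=cv2.Rodrigues(np.array(c["rvec"],float))[0]; t=np.array(c["tvec"],float).ravel()
    return K,Rm.T,-Rm.T@t
def ray(C,uv):
    K,R,o=C; return o,R@np.linalg.inv(K)@np.array([uv[0],uv[1],1.])
def atz(C,uv,z):
    o,d=ray(C,uv); return o+d*(z-o[2])/d[2]
def proj(C,p):
    K,R,o=C; q=K@(R.T@(np.asarray(p,float)-o)); return q[:2]/q[2]
def shot(n,f):
    im=robot.read_camera(n); cv2.imwrite(f"pics/{f}.png",cv2.cvtColor(im,cv2.COLOR_RGB2BGR)); return im
E
python3 - <<'E'
from h import *
ims=[]
for n in ("scene","top"):
    ims.append(robot.read_camera(n)); C=cam(n); print(n,C[2].round(3))
    for l in ("dock","lever","claw","keeper_top","lever_end","claw_tab","drive","screwdriver","spare_fan","scanner","screw_jar","board"):
        for r in robot.silhouettes(n,l)[:2]:
            m=r["region"]; ys,xs=np.nonzero(m)
            print(l,round(r["p"],2),np.round(r["xy"]),m.sum(),(xs.min(),xs.max(),ys.min(),ys.max()) if len(xs) else "",atz(C,r["xy"],0.05).round(3))
for n,i in zip(("scene","top"),ims): cv2.imwrite(f"pics/{n}0.png",cv2.resize(i[...,::-1],(800,600),interpolation=cv2.INTER_CUBIC))
s=robot.sense();print(s["eef_pos"],s["orientation"],s["time"],robot.grip_point_offset)
E
```

```text
pics
scene [ 0.879 -0.774  1.045]
dock 0.59 [291. 174.] 8963 (np.int64(220), np.int64(353), np.int64(111), np.int64(242)) [ 0.594 -0.004  0.05 ]
dock 0.38 [276. 157.] 410 (np.int64(265), np.int64(291), np.int64(145), np.int64(182)) [0.533 0.031 0.05 ]
lever 0.69 [276. 163.] 746 (np.int64(265), np.int64(291), np.int64(145), np.int64(185)) [0.541 0.012 0.05 ]
lever 0.33 [279. 159.] 385 (np.int64(264), np.int64(292), np.int64(145), np.int64(182)) [0.543 0.03  0.05 ]
claw 0.59 [277. 154.] 328 (np.int64(265), np.int64(292), np.int64(145), np.int64(171)) [0.529 0.044 0.05 ]
keeper_top 0.88 [309. 149.] 3564 (np.int64(256), np.int64(345), np.int64(114), np.int64(193)) [0.598 0.104 0.05 ]
lever_end 0.63 [280. 165.] 690 (np.int64(264), np.int64(292), np.int64(145), np.int64(185)) [0.555 0.01  0.05 ]
lever_end 0.45 [148. 222.] 737 (np.int64(136), np.int64(163), np.int64(202), np.int64(237)) [ 0.351 -0.315  0.05 ]
claw_tab 0.69 [222. 177.] 770 (np.int64(198), np.int64(238), np.int64(158), np.int64(191)) [ 0.436 -0.101  0.05 ]
claw_tab 0.6 [279. 155.] 303 (np.int64(266), np.int64(291), np.int64(1
[... 1717 characters left out ...]
5), np.int64(127)) [ 0.696 -0.126  0.05 ]
spare_fan 0.93 [381. 262.] 2601 (np.int64(347), np.int64(418), np.int64(225), np.int64(292)) [ 0.415 -0.409  0.05 ]
scanner 0.95 [360. 143.] 2448 (np.int64(325), np.int64(414), np.int64(117), np.int64(172)) [ 0.651 -0.373  0.05 ]
screw_jar 0.75 [322. 300.] 954 (np.int64(306), np.int64(341), np.int64(284), np.int64(317)) [ 0.339 -0.296  0.05 ]
screw_jar 0.15 [157. 182.] 20447 (np.int64(49), np.int64(263), np.int64(123), np.int64(237)) [0.557 0.032 0.05 ]
board 0.63 [102. 173.] 6074 (np.int64(59), np.int64(145), np.int64(135), np.int64(214)) [0.571 0.143 0.05 ]
[0.24011938 0.52246919 0.20545098] [3.14157122e+00 3.76590703e-06 2.71080571e+00] 1.3 0.0188
```

View pics/top0.png

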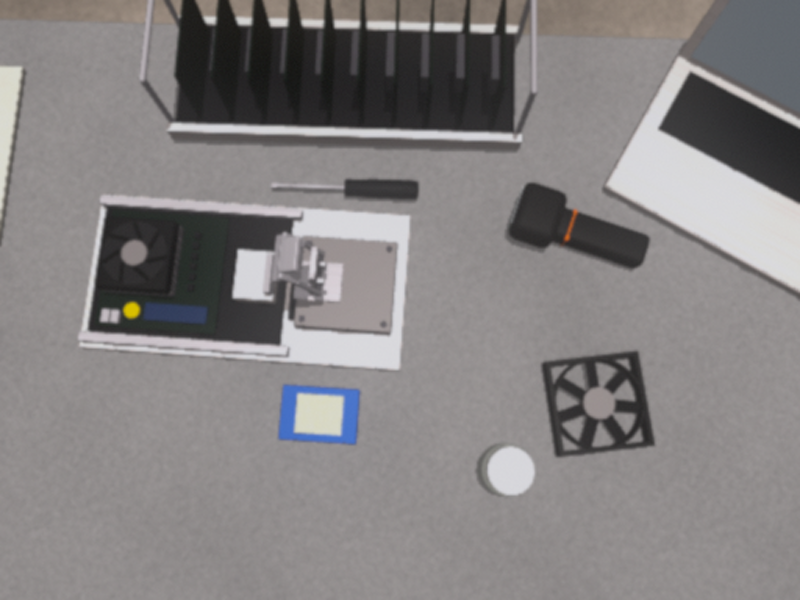

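View pics/scene0.png

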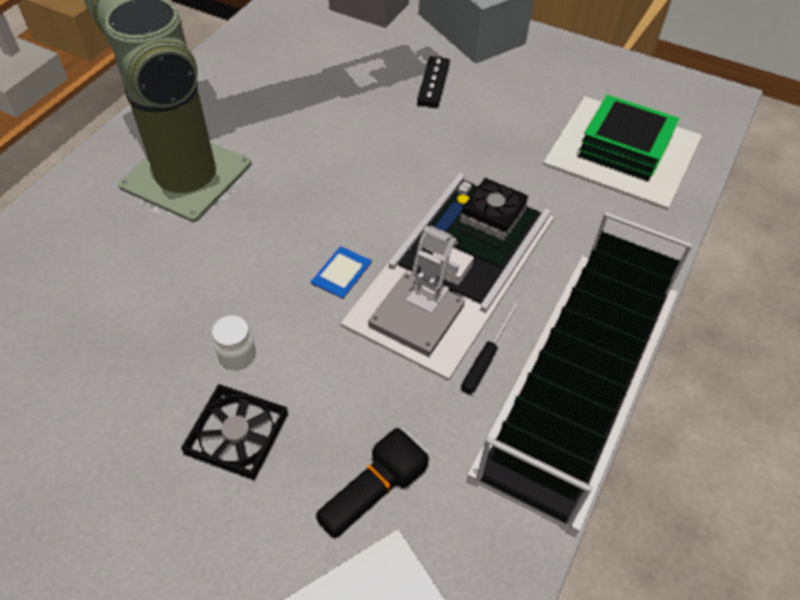

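```bash
python3 - <<'E'
from h import *
C=cam("top"); robot.read_camera("top")
for l,z in (("dock",.012),("board",.05)):
    m=robot.silhouettes("top",l)[0]["region"].astype(np.uint8)
    c=max(cv2.findContours(m,0,2)[0],key=cv2.contourArea)
    P=np.array([atz(C,p[0],z)[:2] for p in c],np.float32)
    print(l,cv2.minAreaRect(P), cv2.boxPoints(cv2.minAreaRect(P)).round(3).tolist())
E
```

```text
dock ((0.5705118775367737, 0.038668468594551086), (0.421085387468338, 0.21347744762897491), 87.83952331542969) [[0.4560000002384186, -0.1679999977350235], [0.6690000295639038, -0.17599999904632568], [0.6850000023841858, 0.24500000476837158], [0.47200000286102295, 0.2529999911785126]]
board ((0.5717160701751709, 0.1441642791032791), (0.16216379404067993, 0.1522180587053299), 87.556884765625) [[0.492000013589859, 0.06599999964237213], [0.6439999938011169, 0.05999999865889549], [0.6510000228881836, 0.22200000286102295], [0.49900001287460327, 0.2280000001192093]]
```

The top view (800-wide) shows the dock along the bench, its carriage to the left. The grey block has corners at about (310,238), (397,241), (393,332) and (296,328), with the latch at (270-340, 235-300). The scene view shows the lever and claw standing up at about (435,255).

```bash
python3 - <<'E'
from h import *
C=cam("top")
P=[atz(C,np.array(p)/1.5625,.034) for p in ((310,238),(397,241),(393,332),(296,328))]
print(np.round(P,3))
c=np.mean(P[1:3],0); print("outer edge mid",c)
yd=np.array([.038,.999,0])
o=c+.1*yd; print("origin",o, "plate right end", (np.array([.456,-.168])+[.669,-.176])/2)
print(np.round(robot.get_calibration("wrist")["tool_from_camera"],3)); print(robot.get_calibration("wrist")["intrinsics"])
E
```

```text
[[ 0.625 -0.045  0.034]
 [ 0.625 -0.159  0.034]
 [ 0.504 -0.158  0.034]
 [ 0.506 -0.034  0.034]]
outer edge mid [ 0.56450024 -0.15818084  0.034     ]
origin [ 0.56830024 -0.05828084  0.034     ] plate right end [ 0.5625 -0.172 ]
[[-0.    -0.962 -0.272  0.08 ]
 [ 1.    -0.    -0.     0.001]
 [ 0.    -0.272  0.962 -0.18 ]
 [ 0.     0.     0.     1.   ]]
[[318.93159136   0.         254.1666956 ]
 [  0.         318.93159136 196.47862203]
 [  0.           0.           1.        ]]
```

```bash
cat >> h.py <<'E'
O=np.array([.568,-.058,0]); YAW=np.pi-.038
def go(p,dock=True,O=O):
    "remaining shift in tool axes to reach point p (dock frame if dock)"
    from scipy.spatial.transform import Rotation as R
    s=robot.sense(); yd=np.array([.038,.999,0]); xd=np.array([.999,-.038,0])
    w=O+xd*p[0]+yd*p[1]+np.array([0,0,p[2]]) if dock else np.array(p)
    M=R.from_euler('xyz',s["orientation"]); y=s["orientation"][2]
    print("shift",np.round(M.inv().apply(w-s["eef_pos"]),4),"roll",round(-((YAW-y+np.pi)%(2*np.pi)-np.pi),3))
    d=s["eef_pos"]-O; print("TCP dock",np.round([d@xd,d@yd,d[2]],4),"t",round(s["time"],2),"F",np.round(s["force"],1),"ori",np.round(s["orientation"],3),"w",round(s["grip_width"],2))
E
python3 -m handwheel '[{"hand":0.094,"xyz":[-0.039,-0.039,-0.01],"roll":-0.14},{"hand":0.094,"xyz":[-0.078,-0.078,-0.02],"roll":-0.28},{"hand":0.094,"xyz":[-0.117,-0.117,-0.03],"roll":-0.39},{"hand":0.094,"xyz":[-0.155,-0.155,-0.04],"roll":-0.39},{"hand":0.094,"xyz":[-0.193,-0.193,-0.045],"roll":-0.39}]'
python3 -c "
from h import *
go([.43,0,.25],False)"
```

```text
time: 1.95
eef_pos: [0.3261, 0.2904, 0.2481]
orientation: [3.141, 0.002, 3.102]
force: [0.5, -0.3, 0.1]
grip_width: 0.998
finger_force: 0.0
shift [-0.1154 -0.286  -0.002 ] roll -0.002
TCP dock [-0.2549  0.3389  0.2481] t 1.95 F [ 0.5 -0.3  0.1] ori [3.141e+00 2.000e-03 3.102e+00] w 1.0
```

```bash

python3 -m handwheel '[{"hand":0.04,"xyz":[-0.018,-0.045,0],"roll":0},{"hand":0.04,"xyz":[-0.036,-0.09,0],"roll":0},{"hand":0.04,"xyz":[-0.054,-0.135,0],"roll":0},{"hand":0.04,"xyz":[-0.072,-0.18,0],"roll":0},{"hand":0.04,"xyz":[-0.09,-0.225,0],"roll":0}]'
python3 -m handwheel '[{"hand":0.02,"xyz":[-0.018,-0.045,0],"roll":0},{"hand":0.02,"xyz":[-0.022,-0.06,0],"roll":0},{"hand":0.02,"xyz":[-0.022,-0.06,0],"roll":0}]'
python3 - <<'E'
from h import *
go([.43,0,.25],False)
C=cam("wrist"); im=shot("wrist","w1raw"); 
cv2.imwrite("pics/w1.png",cv2.resize(im[...,::-1],(800,600),interpolation=cv2.INTER_CUBIC))
np.save("w1C.npy",np.array([*C[0].ravel(),*C[1].ravel(),*C[2]]))
for l in ("lever","claw","claw_tab","lever_end"):
    for r in robot.silhouettes("wrist",l)[:1]: print(l,r["p"],r["xy"],r["region"].sum())
E
```

```text
time: 2.45
eef_pos: [0.4066, 0.0615, 0.2476]
orientation: [3.141, 0.002, 3.101]
force: [1.2, 1.3, -0.8]
grip_width: 0.611
finger_force: 0.0
time: 2.75
eef_pos: [0.4262, 0.0004, 0.2473]
orientation: [-3.141, 0.0, 3.096]
force: [0.1, 0.9, -0.0]
grip_width: 0.357
finger_force: 0.0
shift [-0.0038 -0.0003 -0.0027] roll -0.007
TCP dock [-0.1439  0.053   0.2473] t 2.75 F [ 0.1  0.9 -0. ] ori [-3.141  0.     3.096] w 0.36
lever 0.56 [225.2, 353.8] 693
claw 0.94 [223.6, 356.5] 666
claw_tab 0.77 [224.7, 353.2] 631
lever_end 0.72 [222.7, 357.8] 764
```

View pics/w1.png

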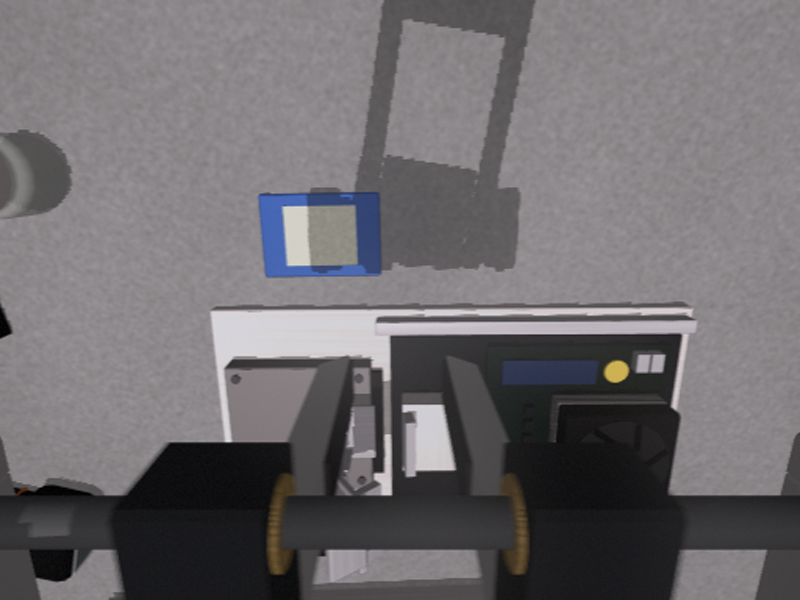

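The wrist view hides the latch behind the fingers at about (360,430), in the 800-wide picture. The keeper wall shows at about (410,440) and the white pedestal to its right. I'll zoom the earlier scene and top pictures instead.

```bash
python3 - <<'E'
from h import *
a=cv2.imread("pics/scene0.png")[215:325,375:505]; b=cv2.imread("pics/top0.png")[220:330,225:355]
cv2.imwrite("pics/zoom.png",np.hstack([cv2.resize(a,(400,338),interpolation=cv2.INTER_CUBIC),cv2.resize(b,(400,338),interpolation=cv2.INTER_CUBIC)]))
E
```

```text
(no output)
```

View pics/zoom.png

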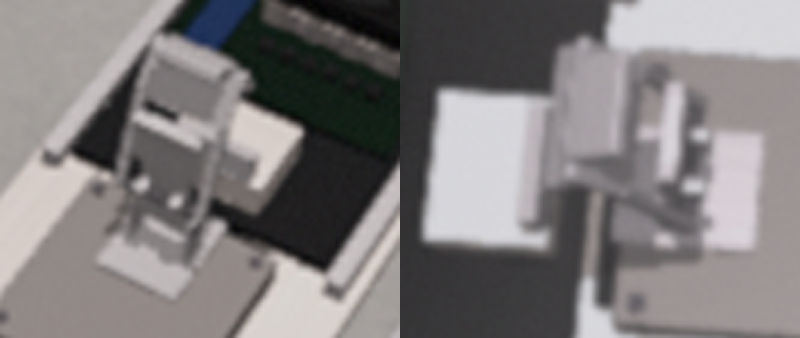

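```bash
cat >> h.py <<'E'
def model(th,cl,c):
    u=np.array([-np.cos(th),np.sin(th)]); n=np.array([np.sin(th),np.cos(th)]); s=cl-th
    pin=np.array([0,.06])+.025*u-.007*n; e=np.array([np.cos(s),np.sin(s)]); f=np.array([-np.sin(s),np.cos(s)])
    return dict(end=np.array([0,.06])+.08*u,pin=pin,tab=pin+.086*e+.041*f,base=pin+.087*e+.019*f,lip=pin+.084*e+.001*f,keep=np.array([.051+c,.066]))
def w(p,o=(.568,-.058)): return np.array([o[0]+.038*p[0],o[1]+.999*p[0],p[1]])
E
python3 - <<'E'
from h import *
from scipy.optimize import least_squares
S,T=cam("scene"),cam("top")
sz=lambda x,y:np.array([375+x/3.077,215+y/3.077])/1.5625
tz=lambda x,y:np.array([225+(x-400)/3.077,220+y/3.077])/1.5625
obs=[("end",S,sz(170,125)),("end",T,tz(673,130)),("keep",T,tz(530,160)),("tab",T,tz(632,105)),("tab",S,sz(192,75)),("base",T,tz(563,110))]
def res(p,show=False):
    m=model(*p[:3]); r=[proj(C,w(m[k],p[3:]))-o for k,C,o in obs]
    if show: print(np.round(r,1).tolist())
    return np.r_[np.ravel(r),(p[2]-.028)*100,(p[3:]-[.568,-.058])/.003]
for g in ([1.4,2.5],[2.0,2.5],[1.6,3]):
    f=least_squares(res,[*g,.028,.568,-.058]); print(f.x.round(3),f.cost.round(1)); res(f.x,True)
print({k:v.round(3) for k,v in model(*f.x[:3]).items()})
E
```

```text
[ 1.508  2.456  0.01   0.569 -0.058] 18.3
[[-1.5, 0.3], [-0.4, -0.6], [-0.3, -0.3], [-2.0, -1.1], [-2.5, -3.1], [2.8, -1.2]]
[ 1.508  2.456  0.01   0.569 -0.058] 18.3
[[-1.5, 0.3], [-0.4, -0.6], [-0.3, -0.3], [-2.0, -1.1], [-2.5, -3.1], [2.8, -1.2]]
[ 1.508  2.456  0.01   0.569 -0.058] 18.3
[[-1.5, 0.3], [-0.4, -0.6], [-0.3, -0.3], [-2.0, -1.1], [-2.5, -3.1], [2.8, -1.2]]
{'end': array([-0.005,  0.14 ]), 'pin': array([-0.009,  0.085]), 'tab': array([0.008, 0.178]), 'base': array([0.027, 0.166]), 'lip': array([0.04 , 0.153]), 'keep': array([0.061, 0.066])}
```

The zoom shows the lever upright and the claw tipped up at about 1 rad (lever about 1.5, claw about 2.45). The carriage is only about 10 mm out. So the claw can be folded straight down behind the keeper from here.

```bash

python3 -m handwheel '[{"hand":0.0,"xyz":[-0.04,-0.01,0],"roll":0},{"hand":0,"xyz":[-0.08,-0.02,0],"roll":0},{"hand":0,"xyz":[-0.12,-0.03,0],"roll":0},{"hand":0,"xyz":[-0.142,-0.035,0],"roll":0},{"hand":0,"xyz":[-0.142,-0.035,0.02],"roll":0}]' 5
python3 - <<'E'
from h import *
go([0,.022,.19])
im=shot("scene","s1raw"); S=cam("scene")
m=model(1.508,2.456,.01)
cv2.imwrite("pics/s1.png",cv2.resize(im[120:210,230:340][...,::-1],(660,540),interpolation=cv2.INTER_CUBIC))
print({k:((proj(S,w(v))-[230,120])*6).round() for k,v in m.items()})
E
```

```text
time: 3.5
eef_pos: [0.5708, -0.038, 0.2296]
orientation: [-3.14, 0.007, 3.103]
force: [-0.1, -0.0, -0.2]
grip_width: 0.005
finger_force: 0.0
shift [0.0023 0.0019 0.0396] roll -0.001
TCP dock [0.002  0.0201 0.2296] t 3.5 F [-0.1 -0.  -0.2] ori [-3.14   0.007  3.103] w 0.0
{'end': array([262., 262.]), 'pin': array([252., 351.]), 'tab': array([283., 179.]), 'base': array([303., 170.]), 'lip': array([316., 172.]), 'keep': array([326., 273.])}
```

View pics/s1.png

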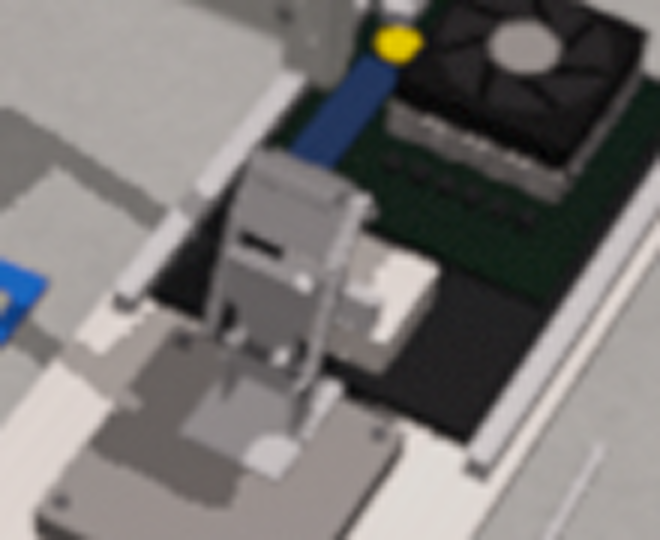

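The gripper hangs above the latch at about (320,60). The claw's tab edge is at about (310,175), matching the model. I'll go in behind the tab, on its latch side, and push it outward.

```bash

python3 -m handwheel '[{"hand":0.0,"xyz":[0.002,-0.03,0],"roll":0},{"hand":0,"xyz":[0.002,-0.044,0],"roll":0},{"hand":0,"xyz":[0.002,-0.044,0.03],"roll":0},{"hand":0,"xyz":[0.002,-0.044,0.06],"roll":0},{"hand":0,"xyz":[0.002,-0.044,0.068],"roll":0}]' 20
python3 -m handwheel '[{"hand":0.0,"xyz":[0,0,0],"roll":0},{"hand":0,"xyz":[0,0.01,0],"roll":0},{"hand":0,"xyz":[0,0.02,0],"roll":0},{"hand":0,"xyz":[0,0.03,0],"roll":0},{"hand":0,"xyz":[0,0.038,0],"roll":0}]'
python3 -c "
from h import *
go([0,.04,.16])"
```

```text
time: 4.05
eef_pos: [0.5598, -0.0807, 0.1561]
orientation: [3.14, -0.006, 3.101]
force: [-0.3, 0.5, 0.1]
grip_width: 0.008
finger_force: 0.0
time: 4.55
eef_pos: [0.5646, -0.0429, 0.1602]
orientation: [-3.141, 0.002, 3.102]
force: [0.2, -0.4, -0.3]
grip_width: 0.006
finger_force: 0.2
shift [-0.0039  0.0251  0.0002] roll -0.002
TCP dock [-0.004   0.0149  0.1602] t 4.55 F [ 0.2 -0.4 -0.3] ori [-3.141e+00  2.000e-03  3.102e+00] w 0.01
```

```bash

python3 -m handwheel '[{"hand":0.0,"xyz":[-0.004,0.01,0],"roll":0},{"hand":0,"xyz":[-0.004,0.02,0],"roll":0},{"hand":0,"xyz":[-0.004,0.03,0.002],"roll":0},{"hand":0,"xyz":[-0.004,0.038,0.006],"roll":0},{"hand":0,"xyz":[-0.004,0.044,0.011],"roll":0}]'
python3 -m handwheel '[{"hand":0.0,"xyz":[0,0.005,0.01],"roll":0},{"hand":0,"xyz":[0,0.01,0.02],"roll":0},{"hand":0,"xyz":[0,0.014,0.03],"roll":0},{"hand":0,"xyz":[0,0.017,0.036],"roll":0},{"hand":0,"xyz":[0,0.017,0.036],"roll":0}]'
python3 - <<'E'
from h import *
go([0,.08,.1])
im=shot("scene","s2raw")
cv2.imwrite("pics/s2.png",cv2.resize(im[100:210,230:360][...,::-1],(650,550),interpolation=cv2.INTER_CUBIC))
E
```

```text
time: 5.05
eef_pos: [0.5699, 0.0006, 0.1479]
orientation: [3.141, 0.0, 3.101]
force: [-0.1, 0.3, 0.4]
grip_width: 0.005
finger_force: 0.1
time: 5.55
eef_pos: [0.5692, 0.0171, 0.1104]
orientation: [3.141, -0.003, 3.101]
force: [0.6, 0.2, 0.8]
grip_width: 0.003
finger_force: 0.0
shift [-0.0017  0.0049  0.0104] roll -0.003
TCP dock [-0.0016  0.075   0.1104] t 5.55 F [0.6 0.2 0.8] ori [ 3.141e+00 -3.000e-03  3.101e+00] w 0.0
```

View pics/s2.png

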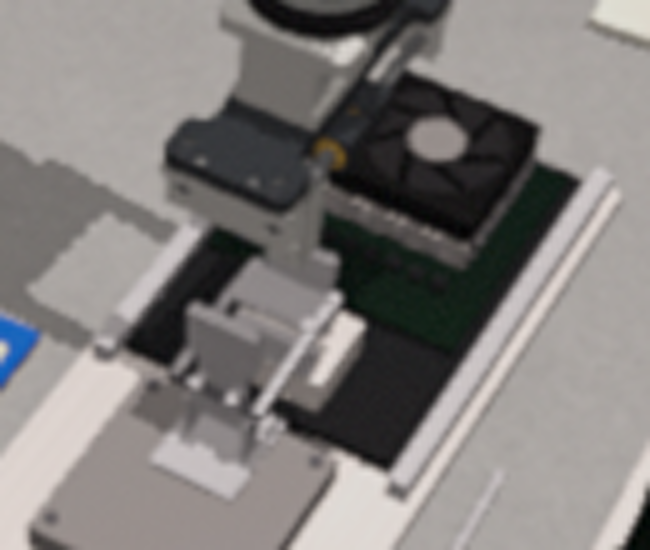

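The finger at about (315,260) is on the tab and the claw has folded to near level, with its plate at about (270,300). The lever is still upright at (225,345). I'll keep pressing.

```bash

python3 -m handwheel '[{"hand":0.0,"xyz":[-0.001,0.003,0.006],"roll":0},{"hand":0,"xyz":[-0.001,0.004,0.011],"roll":0},{"hand":0,"xyz":[-0.001,0.005,0.015],"roll":0},{"hand":0,"xyz":[-0.001,0.005,0.018],"roll":0},{"hand":0,"xyz":[-0.001,0.005,0.018],"roll":0}]'
python3 -m handwheel '[{"hand":0.0,"xyz":[0,0,0.002],"roll":0},{"hand":0,"xyz":[0,0,0.004],"roll":0},{"hand":0,"xyz":[0,0,0.004],"roll":0}]'
python3 -c "
from h import *
go([0,.08,.09])"
```

```text
time: 6.1
eef_pos: [0.5713, 0.0216, 0.0936]
orientation: [3.141, -0.001, 3.101]
force: [-0.0, -0.3, 0.4]
grip_width: 0.008
finger_force: 0.0
time: 6.4
eef_pos: [0.5718, 0.0215, 0.09]
orientation: [-3.142, 0.0, 3.101]
force: [0.6, -0.3, 0.7]
grip_width: 0.008
finger_force: 0.4
shift [0.0008 0.0004 0.    ] roll -0.003
TCP dock [0.0008 0.0796 0.09  ] t 6.4 F [ 0.6 -0.3  0.7] ori [-3.142  0.     3.101] w 0.01
```

```bash

python3 -m handwheel '[{"hand":0.0,"xyz":[0,0,0.003],"roll":0},{"hand":0,"xyz":[0,0,0.003],"roll":0}]'
python3 -m handwheel '[{"hand":0.0,"xyz":[0,0,-0.02],"roll":0},{"hand":0.03,"xyz":[0,0.003,-0.04],"roll":0},{"hand":0.03,"xyz":[0,0.003,-0.04],"roll":0},{"hand":0.03,"xyz":[0,0.003,-0.04],"roll":0},{"hand":0.03,"xyz":[0,0.003,-0.04],"roll":0}]'
python3 - <<'E'
from h import *
go([0,.083,.09])
im=shot("scene","s3raw"); S=cam("scene"); im2=shot("top","t3raw")
print({k:((proj(S,w(v))-[230,100])*5).round() for k,v in model(1.5,1.1,.01).items()})
a=cv2.resize(im[130:200,240:330],(450,350),interpolation=cv2.INTER_CUBIC)
b=cv2.resize(im2[140:210,140:210],(350,350),interpolation=cv2.INTER_CUBIC)
cv2.imwrite("pics/s3.png",np.hstack([a,b])[...,::-1])
E
```

```text
time: 6.6
eef_pos: [0.5719, 0.0215, 0.087]
orientation: [-3.141, 0.001, 3.101]
force: [1.0, -0.7, 1.9]
grip_width: 0.006
finger_force: 0.5
time: 7.1
eef_pos: [0.5707, 0.0247, 0.1257]
orientation: [3.141, -0.003, 3.101]
force: [0.0, -0.1, 0.4]
grip_width: 0.3
finger_force: 0.0
shift [-0.0005  0.0003  0.0357] roll -0.003
TCP dock [-0.0005  0.0827  0.1257] t 7.1 F [ 0.  -0.1  0.4] ori [ 3.141e+00 -3.000e-03  3.101e+00] w 0.3
{'end': array([218., 319.]), 'pin': array([209., 393.]), 'tab': array([297., 269.]), 'base': array([288., 304.]), 'lip': array([277., 334.]), 'keep': array([272., 328.])}
```

View pics/s3.png

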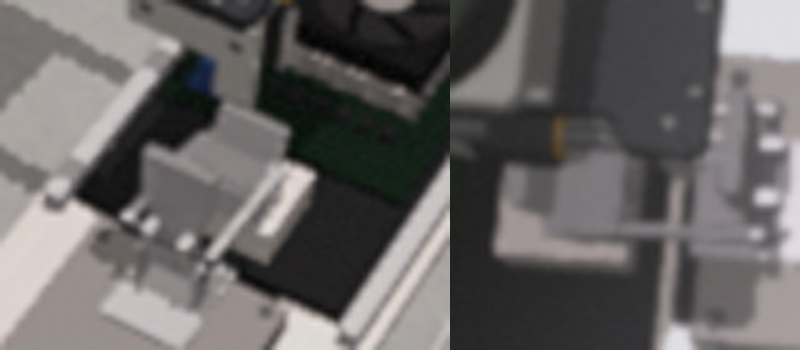

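The claw lies down over the keeper: its tab is at about (255,130) and the pedestal is visible at (285,205). Next I straddle the tab with the open fingers, then press and pull inward.

```bash

python3 -m handwheel '[{"hand":0.03,"xyz":[0,0,0.015],"roll":0},{"hand":0.03,"xyz":[0,0,0.03],"roll":0},{"hand":0.03,"xyz":[0,0,0.042],"roll":0},{"hand":0.03,"xyz":[0,0,0.048],"roll":0},{"hand":0.03,"xyz":[0,0,0.048],"roll":0}]' 
python3 -m handwheel '[{"hand":0.03,"xyz":[0,0,0.002],"roll":0},{"hand":0.03,"xyz":[0,0,0.003],"roll":0},{"hand":0.03,"xyz":[0,0,0.003],"roll":0}]'
python3 -c "
from h import *
go([0,.083,.076])"
```

```text
time: 7.7
eef_pos: [0.5705, 0.0248, 0.0774]
orientation: [3.141, -0.003, 3.101]
force: [0.3, 0.3, 1.1]
grip_width: 0.318
finger_force: 0.0
time: 8.0
eef_pos: [0.5722, 0.0246, 0.0765]
orientation: [-3.142, 0.001, 3.101]
force: [0.2, -0.2, 1.0]
grip_width: 0.322
finger_force: 0.0
shift [0.001  0.0003 0.0005] roll -0.003
TCP dock [0.001  0.0826 0.0765] t 8.0 F [ 0.2 -0.2  1. ] ori [-3.142e+00  1.000e-03  3.101e+00] w 0.32
```

```bash

python3 -m handwheel '[{"hand":0.024,"xyz":[0,-0.002,0.001],"roll":0},{"hand":0.02,"xyz":[0,-0.004,0.001],"roll":0},{"hand":0.02,"xyz":[0,-0.004,0.001],"roll":0},{"hand":0.02,"xyz":[0,-0.004,0.001],"roll":0}]' 15
python3 -m handwheel '[{"hand":0.02,"xyz":[0,-0.002,0],"roll":0},{"hand":0.02,"xyz":[0,-0.004,0],"roll":0},{"hand":0.02,"xyz":[0,-0.004,0],"roll":0}]'
python3 -c "
from h import *
go([0,.083,.076])"
```

```text
time: 8.4
eef_pos: [0.5723, 0.0241, 0.076]
orientation: [3.135, 0.002, 3.1]
force: [0.5, 9.5, 2.1]
grip_width: 0.215
finger_force: 4.5
time: 8.7
eef_pos: [0.5721, 0.0202, 0.0762]
orientation: [3.135, 0.002, 3.1]
force: [-0.1, 8.7, 2.1]
grip_width: 0.213
finger_force: 4.6
shift [0.0012 0.0047 0.0002] roll -0.003
TCP dock [0.0012 0.0783 0.0762] t 8.7 F [-0.1  8.7  2.1] ori [3.135e+00 2.000e-03 3.100e+00] w 0.21
```

```bash

python3 -m handwheel '[{"hand":0.02,"xyz":[0,-0.002,0],"roll":0},{"hand":0.02,"xyz":[0,-0.004,0],"roll":0},{"hand":0.02,"xyz":[0,-0.004,0],"roll":0}]'
python3 -m handwheel '[{"hand":0.02,"xyz":[0,-0.002,0],"roll":0},{"hand":0.02,"xyz":[0,-0.004,0],"roll":0},{"hand":0.02,"xyz":[0,-0.004,0],"roll":0}]'
python3 - <<'E'
from h import *
go([0,.083,.076])
im=shot("scene","s4raw"); im2=shot("top","t4raw")
a=cv2.resize(im[130:200,240:330],(450,350),interpolation=cv2.INTER_CUBIC)
b=cv2.resize(im2[140:210,140:210],(350,350),interpolation=cv2.INTER_CUBIC)
cv2.imwrite("pics/s4.png",np.hstack([a,b])[...,::-1])
E
```

```text
time: 9.0
eef_pos: [0.5721, 0.0182, 0.0766]
orientation: [3.131, 0.002, 3.1]
force: [0.9, 14.9, 4.6]
grip_width: 0.215
finger_force: 7.1
time: 9.3
eef_pos: [0.5721, 0.0158, 0.0772]
orientation: [3.129, 0.002, 3.1]
force: [-1.0, 18.3, 8.9]
grip_width: 0.218
finger_force: 9.1
shift [0.0013 0.009  0.0014] roll -0.004
TCP dock [0.0013 0.0739 0.0772] t 9.3 F [-1.  18.3  8.9] ori [3.129e+00 2.000e-03 3.100e+00] w 0.22
```

View pics/s4.png

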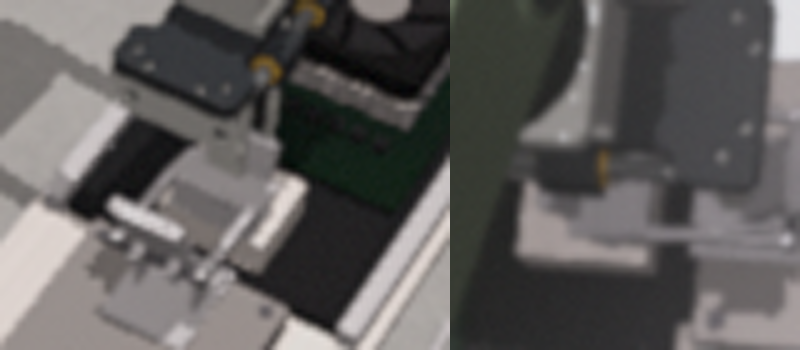

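The lever has swung back, with its end face bright at (145,215). In the top crop the pedestal moved about 4 px (7 mm) inward, so the lip is hooked and is drawing the carriage. I'll release and look for the lever's angle.

```bash

python3 -m handwheel '[{"hand":0.034,"xyz":[0,0.002,0],"roll":0},{"hand":0.034,"xyz":[0,0.003,0],"roll":0},{"hand":0.034,"xyz":[0,0.003,0],"roll":0},{"hand":0.034,"xyz":[0,0.003,-0.02],"roll":0},{"hand":0.034,"xyz":[0,0.003,-0.05],"roll":0}]'
python3 -m handwheel '[{"hand":0.0,"xyz":[0,0.0,-0.04],"roll":0},{"hand":0.0,"xyz":[0,0.04,-0.06],"roll":0},{"hand":0.0,"xyz":[0,0.06,-0.06],"roll":0},{"hand":0.0,"xyz":[0,0.06,-0.06],"roll":0}]'
python3 - <<'E'
from h import *
go([0,.0,.15])
im=shot("scene","s5raw"); S=cam("scene"); im2=shot("top","t5raw"); T=cam("top")
for th in (.9,1.05,1.2,1.35): print(th,{k:((proj(S,w(v))-[240,130])*5).round() for k,v in model(th,th-.4,.005).items() if k in("end","tab","keep")}, ((proj(T,w(model(th,th-.4,.005)["end"]))-[140,140])*5+[450,0]).round())
a=cv2.resize(im[130:200,240:330],(450,350),interpolation=cv2.INTER_CUBIC)
b=cv2.resize(im2[140:210,140:210],(350,350),interpolation=cv2.INTER_CUBIC)
cv2.imwrite("pics/s5.png",np.hstack([a,b])[...,::-1])
E
```

```text
time: 9.9
eef_pos: [0.5691, 0.0111, 0.1233]
orientation: [-3.141, -0.006, 3.101]
force: [-0.4, -0.2, 0.8]
grip_width: 0.357
finger_force: 0.0
time: 10.3
eef_pos: [0.5743, 0.0728, 0.1863]
orientation: [-3.141, 0.002, 3.103]
force: [0.6, 0.5, -0.2]
grip_width: 0.06
finger_force: 0.0
shift [ 0.0014 -0.131   0.0363] roll -0.0
TCP dock [0.0014 0.1309 0.1863] t 10.3 F [ 0.6  0.5 -0.2] ori [-3.141e+00  2.000e-03  3.103e+00] w 0.06
0.9 {'end': array([122., 250.]), 'tab': array([235., 145.]), 'keep': array([217., 184.])} [876. 158.]
1.05 {'end': array([133., 228.]), 'tab': array([238., 139.]), 'keep': array([217., 184.])} [848. 152.]
1.2 {'end': array([144., 207.]), 'tab': array([241., 132.]), 'keep': array([217., 184.])} [818. 146.]
1.35 {'end': array([156., 187.]), 'tab': array([244., 125.]), 'keep': array([217., 184.])} [785. 142.]
```

View pics/s5.png

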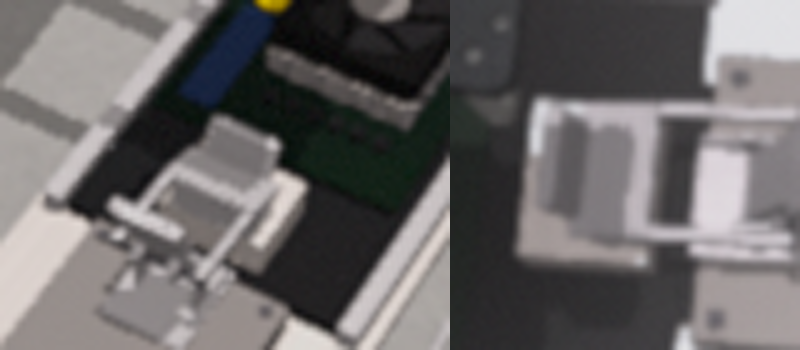

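The lever is at about 1.15 rad, with its end at (145,210), and the claw is hooked with the tab at (243,150). Now I go over to the outward face of the lever and push it back and down.

```bash

python3 -m handwheel '[{"hand":0.0,"xyz":[0.001,-0.045,0],"roll":0},{"hand":0.0,"xyz":[0.001,-0.09,0],"roll":0},{"hand":0.0,"xyz":[0.001,-0.131,0],"roll":0},{"hand":0.0,"xyz":[0.001,-0.131,0.03],"roll":0},{"hand":0.0,"xyz":[0.001,-0.131,0.062],"roll":0}]'
python3 -m handwheel '[{"hand":0.0,"xyz":[0.0,0,0],"roll":0},{"hand":0.0,"xyz":[0.0,-0.008,0],"roll":0},{"hand":0.0,"xyz":[0.0,-0.015,0.001],"roll":0},{"hand":0.0,"xyz":[0,-0.02,0.003],"roll":0},{"hand":0.0,"xyz":[0,-0.024,0.005],"roll":0}]'
python3 -c "
from h import *
go([0,-.036,.11])"
```

```text
time: 10.9
eef_pos: [0.5678, -0.063, 0.123]
orientation: [-3.14, 0.002, 3.096]
force: [-0.4, -0.7, -0.7]
grip_width: 0.008
finger_force: 0.0
time: 11.4
eef_pos: [0.5675, -0.083, 0.1196]
orientation: [3.141, 0.003, 3.101]
force: [1.2, 4.1, 1.3]
grip_width: 0.003
finger_force: 2.2
shift [ 0.0004 -0.011   0.0096] roll -0.003
TCP dock [ 0.0004 -0.025   0.1196] t 11.4 F [1.2 4.1 1.3] ori [3.141e+00 3.000e-03 3.101e+00] w 0.0
```

```bash

python3 -m handwheel '[{"hand":0.0,"xyz":[0,-0.005,0.004],"roll":0},{"hand":0.0,"xyz":[0.0,-0.011,0.009],"roll":0},{"hand":0.0,"xyz":[0.0,-0.016,0.014],"roll":0},{"hand":0.0,"xyz":[0,-0.02,0.019],"roll":0},{"hand":0.0,"xyz":[0,-0.02,0.019],"roll":0}]'
python3 -m handwheel '[{"hand":0.0,"xyz":[0.0,-0.003,0.005],"roll":0},{"hand":0.0,"xyz":[0.0,-0.006,0.011],"roll":0},{"hand":0.0,"xyz":[0.0,-0.007,0.013],"roll":0}]'
python3 -c "
from h import *
go([0,-.055,.08])"
```

```text
time: 11.9
eef_pos: [0.5659, -0.1048, 0.0989]
orientation: [-3.14, 0.001, 3.1]
force: [-0.7, -0.1, -0.3]
grip_width: 0.002
finger_force: 0.0
time: 12.2
eef_pos: [0.5649, -0.1106, 0.0851]
orientation: [3.142, -0.001, 3.1]
force: [0.1, 0.1, 1.8]
grip_width: 0.003
finger_force: 0.6
shift [-0.0011 -0.0024  0.0051] roll -0.003
TCP dock [-0.0011 -0.0526  0.0851] t 12.2 F [0.1 0.1 1.8] ori [ 3.142e+00 -1.000e-03  3.100e+00] w 0.0
```

```bash
python3 - <<'E'
from h import *
im=shot("scene","s6raw"); im2=shot("top","t6raw"); S=cam("scene")
for th in (.3,.5,.8): print(th,((proj(S,w(model(th,th,.0)["end"]))-[240,130])*5).round())
a=cv2.resize(im[130:200,240:330],(450,350),interpolation=cv2.INTER_CUBIC)
b=cv2.resize(im2[140:210,140:210],(350,350),interpolation=cv2.INTER_CUBIC)
cv2.imwrite("pics/s6.png",np.hstack([a,b])[...,::-1])
E
```

```text
0.3 [ 93. 334.]
0.5 [100. 308.]
0.8 [116. 265.]
```

View pics/s6.png

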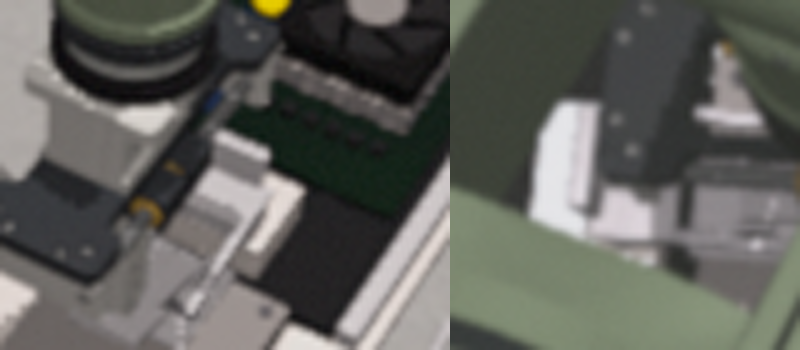

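The lever is nearly down, and the claw plate is about level, as it should be when docked. The pedestal's left edge moved further in (from 518 to 530 in the top crop), so the carriage is nearly docked. I'll press the lever home.

```bash

python3 -m handwheel '[{"hand":0.0,"xyz":[-0.001,-0.002,0.006],"roll":0},{"hand":0.0,"xyz":[-0.001,-0.004,0.012],"roll":0},{"hand":0.0,"xyz":[-0.001,-0.005,0.018],"roll":0},{"hand":0.0,"xyz":[-0.001,-0.005,0.022],"roll":0},{"hand":0.0,"xyz":[-0.001,-0.005,0.024],"roll":0}]'
python3 -m handwheel '[{"hand":0.0,"xyz":[0,0,0.002],"roll":0},{"hand":0.0,"xyz":[0.0,0,0.003],"roll":0},{"hand":0.0,"xyz":[0.0,0,0.003],"roll":0}]'
python3 -c "
from h import *
go([0,-.057,.062])"
```

```text
time: 12.8
eef_pos: [0.5658, -0.1153, 0.0639]
orientation: [3.142, -0.002, 3.101]
force: [-8.2, 1.7, 20.5]
grip_width: 0.007
finger_force: 10.3
time: 13.1
eef_pos: [0.5659, -0.1154, 0.0637]
orientation: [-3.141, -0.001, 3.101]
force: [-11.6, 3.5, 25.3]
grip_width: 0.008
finger_force: 12.9
shift [0.0001 0.0004 0.0017] roll -0.002
TCP dock [ 0.0001 -0.0574  0.0637] t 13.1 F [-11.6   3.5  25.3] ori [-3.141e+00 -1.000e-03  3.101e+00] w 0.01
```

The lever bottoms at 64 mm on its top face, which is fully down. I'll lift off, retreat and check.

```bash

python3 -m handwheel '[{"hand":0.0,"xyz":[0,0,-0.02],"roll":0},{"hand":0.0,"xyz":[0.0,0,-0.06],"roll":0},{"hand":0.0,"xyz":[0.0,0,-0.11],"roll":0},{"hand":0.0,"xyz":[0.03,-0.04,-0.12],"roll":0},{"hand":0.0,"xyz":[0.06,-0.08,-0.12],"roll":0}]'
python3 -m handwheel '[{"hand":0.0,"xyz":[0.04,-0.03,0],"roll":0},{"hand":0.0,"xyz":[0.08,-0.06,0],"roll":0},{"hand":0.0,"xyz":[0.1,-0.09,0],"roll":0},{"hand":0.0,"xyz":[0.1,-0.09,0],"roll":0}]'
python3 - <<'E'
from h import *
go([0,0,.2])
im=shot("scene","s7raw"); im2=shot("top","t7raw"); S=cam("scene");T=cam("top")
for s in (0,.4): print(s,[((proj(S,w(model(0,s,.0)[k]))-[240,130])*5).round() for k in("end","tab","keep")],[((proj(T,w(model(0,s,.0)[k]))-[140,140])*5+[450,0]).round() for k in("end","tab","keep")])
a=cv2.resize(im[130:200,240:330],(450,350),interpolation=cv2.INTER_CUBIC)
b=cv2.resize(im2[140:210,140:210],(350,350),interpolation=cv2.INTER_CUBIC)
cv2.imwrite("pics/s7.png",np.hstack([a,b])[...,::-1])
E
```

```text
time: 13.6
eef_pos: [0.5056, -0.193, 0.1828]
orientation: [-3.138, 0.007, 3.105]
force: [0.8, -1.4, 0.0]
grip_width: 0.006
finger_force: 0.0
time: 14.0
eef_pos: [0.3975, -0.2806, 0.1791]
orientation: [-3.14, -0.001, 3.095]
force: [0.5, 0.1, -0.4]
grip_width: 0.006
finger_force: 0.0
shift [-0.16    0.2302 -0.0213] roll -0.008
TCP dock [-0.1619 -0.2288  0.1791] t 14.0 F [ 0.5  0.1 -0.4] ori [-3.140e+00 -1.000e-03  3.095e+00] w 0.01
0 [array([ 88., 366.]), array([225., 143.]), array([213., 190.])] [array([962., 199.]), array([591., 155.]), array([629., 173.])]
0.4 [array([ 88., 366.]), array([208., 133.]), array([213., 190.])] [array([962., 199.]), array([638., 140.]), array([629., 173.])]
```

View pics/s7.png

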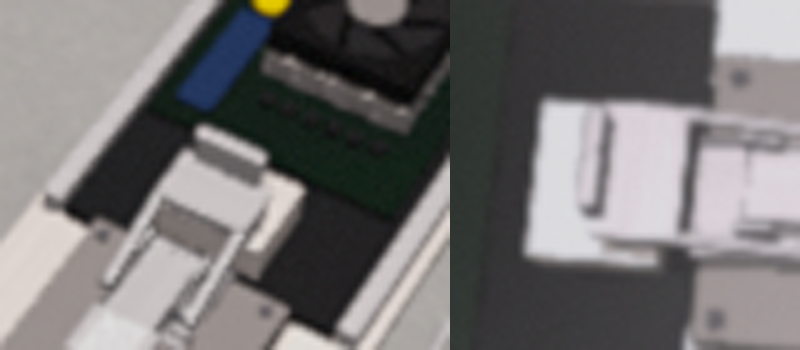

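The lever lies flat and the claw is level, with its tab at (595,155) against a predicted (591,155) if hooked. The pedestal has come in about 12 mm since before the pull, so the carriage is docked. The arm is clear.

```bash
python3 -c "
from cell import robot
print(robot.finish_job())"
```

```text
the job is handed in; nothing more can be done
None
```

I docked the main board and handed the job in at about 14 s: in the last pictures the claw is hooked over the keeper, the lever fully down, the carriage drawn in and the arm clear. The hand-in returned no verdict.

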